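# Show the copper disc to the inspection camera

## Robot

A 6-joint arm with a two-finger parallel gripper is mounted at the origin on a cart in front of the work surface, level with it; the furniture and walls round the work are solid. World frame = base frame: x ahead of the robot, y to its left, z up, the work surface at z = 0. Lengths are in m, angles in rad, forces in N, time in s.
With the tool pointing down it reaches from about 0.35 to 0.725 m from the base axis. Payload 4.3 kg.
Tool frame: the origin (TCP) lies at the very end of the fingers, on their centre line; the grasp point (between the pads) lies 19 mm behind it; z points along the fingers, y is the line along which they close (so a half turn about z gives the same grasp; the last joint's range is limited). The gripper opens to 85 mm and grips with 20 to 120 N. Pads are 22 mm wide; open, the fingers measure 114 mm over their backs; the gripper's body (76 mm by 85 mm) begins 54 mm behind the grasp point. The pads swing forward as they close: fully open they stand 13 mm farther back than shut.
Start: joints at [-1.434, 0.377, 0.081, 1.274, 0, 1.46], TCP at [0.14, -0.558, 0.192] pointing down, gripper open.
Joint ranges: [-2.72, 2.72], [-0.84, 1.66], [-1.02, 1.22], [-1.77, 2.12], [-1.37, 1.28], [-3.14, 3.14]. Speed limits (rad/s): [2.57, 2.57, 3.14, 3.14, 3.14, 3.14].

## Interface

Orientations are given as a unit quaternion [x, y, z, w].
In Python, from rig import arm gives the robot as it stands.
- The arm moves only by the shell command python3 -m crank 'ROWS'. ROWS is JSON, a list of rows, each an object with "claw": the closure, from 0 (fully open) to 1 (shut); "offset": the shift along the tool's x, y, z in m, a list of three; "twist": the turn, a rotation vector about the tool's x, y, z in rad, a list of three. A call has 1 to 10 rows; each row shifts and turns the commanded pose from where the row before left it, along the tool's axes as they then stand; what a row does not reach is not made up. A row lasts 1/12 s, in which the tool goes at most 41.7 mm and 7.16 degrees, less where a joint would pass 70% of its speed; a pose out of reach is approached as far as the arm can. A call is refused whole if a number of a shift passes 0.0417 or a number of a turn 0.125, either way. A call with a gripper value outside its range is refused whole. The fingers move at their own pace and stop on an object; the grip force is fixed at half the most. Time passes only in rows, so rows that do not move let the fingers close. It gives the time, the measured TCP pose, the force, the opening and the grip force at its end, in the units of the state.
- arm.state(): the state, without advancing time (a new reading comes with each control period).
- arm.grab_frame(name): name is "side" or "top"; returns a dict with "image" (400x640x3 uint8, blue, green, red), "fx", "fy", "cx", "cy" (pixels), "R" (3x3) and "t" (3): a world point X has camera coordinates R X + t. Camera axes: x right, y down, z forward; pixel columns grow to the right and rows downward; lengths in m; the calibration is good to about 2 mm. A picture is of the moment at which its call begins. There is no depth.
- arm.finish_job(): hands the job in; it is judged then, once.
The state is a dict: "clock": time; "joint_pos": joint angles; "dq": joint speeds; "tau": joint torques, N m; "tcp_pos": TCP position; "tcp_rot": TCP orientation; "force": force on the tool from outside, world axes, zero at the start; "ft_torque": the same for the moment, N m; "finger_gap": finger opening in m; "grasp_force": force on a finger pad.
Only numpy, scipy, OpenCV 4.12 (cv2) and the standard library are available. Lean on these libraries where they do the work, as an engineer would, in place of code of your own. Each camera call takes 0.05 s, during which the arm holds its last target. There are 200 camera calls.

## Task

Swing the rack's retaining bar right over to its open stop, then lift out the copper disc by its rim, no finger pressing on its flat faces, and hold it still in the air for the inspection camera: upright, flat face square to the lens, centred on the lens axis, 110 mm in front of the ring light. Leave the two steel discs in their slots and the other things on the bench where they are, and do not touch the camera. Finish while still holding the disc there; do not put it down.

Things in the scene. Friction and masses are not known exactly. Their poses are not given: they have to be found in the camera images.
- rack: Disc rack, fixed: black base 112 x 166 mm (top 8 mm up), aluminium end plates at y = +-75 (44 mm high), two white slotted rails (x up to +-19 mm, 30 mm high). Origin on the bench under the middle slot, y along the row, z up. Slots 8.5 mm wide at y = -40, 0, +40 mm hold three discs on edge, flat faces toward +-y, centres 37 mm up, rims free on the -x and +x sides. Which disc is where varies.
- retainer (a joint): Retaining bar of the rack, rad: 0 = closed, 3 mm above the discs; grows as it swings over the top to the rack's +x side; 2.0 = open stop. Light friction, 0.06 kg: short of upright (0.51 rad) it falls shut, past it it falls to the open stop. Pushing bar or tab toward the rack's +x, along its arc (it first rises), swings it over.
- tab (a point): Middle of the yellow tab standing on the middle of the retaining bar, 5 mm thick, 30 mm along the rack's y; moves with the bar. Closed: x = 0, y = 0, z = 84 mm in the rack, tab top 96 mm up; the bar below it runs along y, in a black sleeve 10 mm thick, centre 70 mm up. Open: bar 90 mm out on the +x side, about 20 mm up.
- retainer_pivot (a point): Middle of the bar's hinge line, which runs along the rack's y at x = +30 mm, z = 16 mm in the rack; the bar is 62 mm from it.
- copper_centre (a point): Centre of the copper disc: orange-red metal, 50 mm diameter, 6 mm thick, about 0.1 kg, loose in its slot. z is the disc's axis, normal to its flat faces (both alike). The flat faces end 22.5 mm from the axis; beyond is the rim. Gripped across its diameter, 50 mm, only the rim is touched.
- copper_disc: The copper disc; origin at the centre of one flat face, z along the disc's axis, to the other face (6 mm away).
- steel_disc_a: Grey steel disc, same size (50 x 6 mm), in another slot; stays there. Origin at the centre of one face, z along its axis.
- steel_disc_b: Second grey steel disc, same size, stays in its slot.
- vision_camera: Inspection camera on a stand, fixed: dark base 84 x 70 mm, post, blue body, black lens in a ring light 68 mm across whose front face is 80 mm ahead of the post. Origin on the bench under the post. It looks level along its own -x; lens axis 130 mm up, top of ring light 164 mm up.
- view_point (a point): Where the disc's centre has to be: on the lens axis, 110 mm in front of the ring light's front face, 130 mm above the bench. Axes as the camera's: x points to the camera along the lens axis, z up.
- parts_cabinet: Grey drawer cabinet on the left of the bench, fixed, 186 x 170 mm and 186 mm high, origin under its centre; keep the arm clear of it.
- petri_dish: Closed petri dish, 92 mm across, 14 mm high, on the bench; leave it. Origin under its centre.
- jar_b: White jar with blue lid, 48 mm across, 50 mm high; leave it. Origin under its centre.
- marker_black: White marker with a black cap, 135 mm long, lying flat; leave it. Origin under the middle.
Things that resemble listed ones, but are neither listed nor needed, are in the scene too. What is shaped like the copper_disc but blue or yellow is not meant.

How it is judged:
On the way, in this order (a step that is already met when the one before it is completed fails the run):
1. the retaining bar is swung over to its open stop while the copper disc is still in the rack (value of joint retainer above 1.85 rad and distance of copper_centre from where it was at the start of the episode below 0.015 m), for 0.1 s.
2. the copper disc is lifted clear of the rack in the fingers (height (world z) of copper_centre above 0.09 m and contact force between the fingers and copper_disc above 1 N and contact force between copper_disc and rack below 0.1 N), for 0.1 s.
At the end, for the whole second after the job is handed in: Fingers hold the copper disc at rest, clear of rack and camera: centre within 12 mm of the lens axis sideways and in height, within 15 mm of the 110 mm distance, disc axis within 0.17 rad of the lens axis; retaining bar over 1.85 rad; steel discs within 12 mm of their start (x of copper_centre in the frame of view_point between -0.015 and 0.015 m and y of copper_centre in the frame of view_point between -0.012 and 0.012 m and z of copper_centre in the frame of view_point between -0.012 and 0.012 m and angle between the z axis of copper_centre and the x axis of view_point, either way round below 0.17 rad and contact force between the fingers and copper_disc above 1 N and height (world z) of copper_centre above 0.1 m and contact force between copper_disc and rack below 0.1 N and contact force between copper_disc and vision_camera below 0.1 N and linear speed of copper_disc below 0.02 m/s and angular speed of copper_disc below 0.2 rad/s and value of joint retainer above 1.85 rad and distance of each of steel_disc_a, steel_disc_b from where it was at the start of the episode below 0.012 m); the arm keeps its last pose, push and grip.
It fails at once if a finger presses on a flat face of the copper disc (over 1 N) (contact force between copper_face and the fingers above 1 N).
It fails at once if the camera is touched (over 2 N) (contact force between vision_camera and anything else above 2 N).
It fails at once if the petri dish, jar or marker is moved more than 20 mm (distance of any of petri_dish, jar_b, marker_black from where it was at the start of the episode above 0.02 m).
It fails at once if a steel disc is taken or knocked out of its slot (moved over 20 mm) (distance of any of steel_disc_a, steel_disc_b from where it was at the start of the episode above 0.02 m).
It also fails if it takes over 54 s, if anything falls off the work surface, if the arm or the gripper's body presses on something with over 40 N, if the wrist force passes 120 N, or if a joint passes its speed limit or range.

## Working session

There is one attempt and no reset: what is moved stays moved. The work goes in short steps, Python scripts to look and compute and a shell command to move; the robot and the scene stay as the last step left them, time stands still between calls to the robot, and variables do not carry over. Pictures are saved under pics/ and viewed, at most 10 in all, crops included, and the job is handed in when it is done.

```bash
mkdir -p pics
python3 - <<'E'
from rig import arm
import cv2,numpy as np
for n in("side","top"):
    f=arm.grab_frame(n);cv2.imwrite(f"pics/{n}0.png",f["image"])
    np.savez(f"pics/{n}0.npz",**f)
    print(n,f["fx"],f["cx"],f["cy"],np.round(-f["R"].T@f["t"],3),np.round(f["R"],2).tolist())
s=arm.state();print(s)
E
```

```text
side 429.63317996599096 325.10318953363634 194.35665256296983 [ 0.435 -0.786  0.705] [[1.0, -0.09, 0.0], [-0.05, -0.59, -0.81], [0.07, 0.81, -0.59]]
top 471.7677727554081 315.6183852015774 202.64286978461675 [0.38  0.071 1.538] [[0.01, -1.0, 0.0], [-0.99, -0.01, -0.11], [0.11, -0.0, -0.99]]
{'clock': 0.1, 'joint_pos': array([-1.43433154e+00,  3.78018185e-01,  7.97671868e-02,  1.27440034e+00,
        2.66229836e-05,  1.46052514e+00]), 'dq': array([-0.00080433, -0.00227085,  0.00226771, -0.00024524,  0.00045059,
       -0.00018849]), 'tau': array([ 7.97942994e-04, -4.64697218e+01,  2.70581156e+01,  1.20988293e-02,
       -1.53334586e-04, -1.53190706e-05]), 'tcp_pos': array([ 0.14037905, -0.55692248,  0.19114126]), 'tcp_rot': array([ 9.92399391e-01,  1.23055225e-01,  1.16336621e-06, -9.27597925e-04]), 'force': array([0.22367247, 1.08322909, 0.16284118]), 'ft_torque': array([-0.01626646,  0.01835567, -0.0125396 ]), 'grasp_force': 0.0, 'finger_gap': 0.08528777828790322}
```

View pics/top0.png

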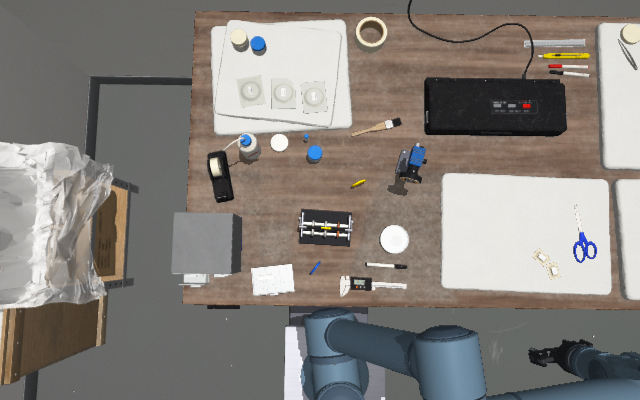

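View pics/side0.png

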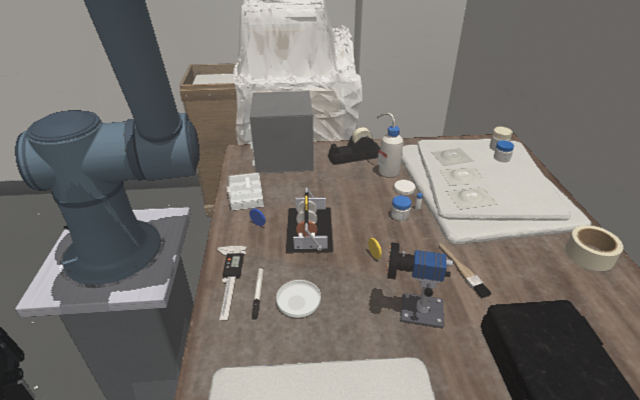

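The top view shows the rack at about (326,228) with its row along the columns, the inspection camera at about (408,165) and the dish at (394,240). In the side view the rack is at (310,225) and the camera at (420,265). Next I'll zoom in.

Run:
```python
import cv2,numpy as np
t=cv2.imread("pics/top0.png");s=cv2.imread("pics/side0.png")
z=lambda im,x,y,w,h,W,H:cv2.resize(im[y:y+h,x:x+w],(W,H),interpolation=cv2.INTER_CUBIC)
a=z(t,293,203,66,50,396,300);b=z(t,376,135,66,50,396,300)
c=z(s,270,180,80,80,300,300);d=z(s,360,225,100,110,273,300)
o=np.zeros((600,800,3),np.uint8);o[:300,:396]=a;o[:300,400:796]=b;o[300:,:300]=c;o[300:,400:673]=d
cv2.imwrite("pics/zoom.png",o)
```

```text
(no output)
```

View pics/zoom.png

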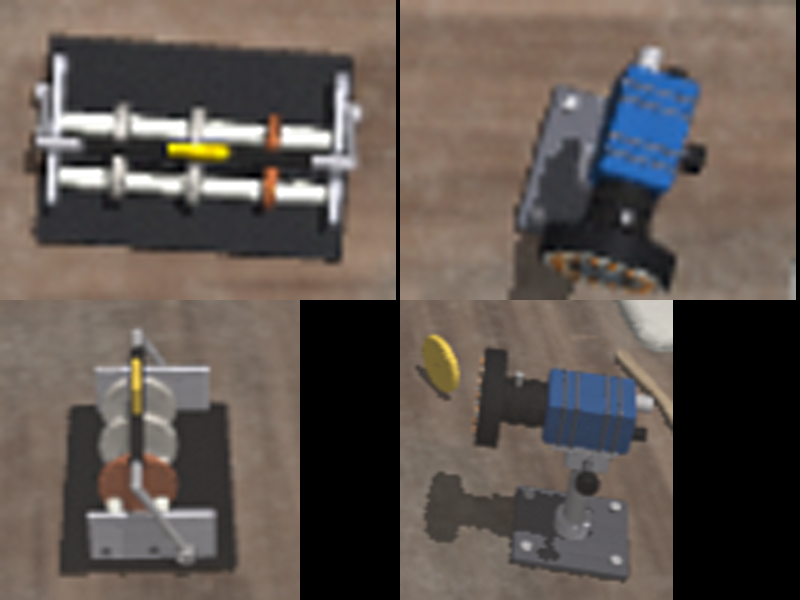

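The zoom shows the copper disc in the right-hand slot of the top view (rack -y). The hinges are on the world +x side, and the yellow tab is in the middle. The camera lens points mostly towards world -x. Now I'll measure.

```bash
cat > h.py <<'E'
import cv2,numpy as np
def load(n,k=0): return dict(np.load(f"pics/{n}{k}.npz"))
def ray(f,p):
    d=np.array([(p[0]-f["cx"])/f["fx"],(p[1]-f["cy"])/f["fy"],1.]);return -f["R"].T@f["t"],f["R"].T@d
def plane(f,p,z):
    o,d=ray(f,p);return o+d*(z-o[2])/d[2]
def tri(f,p,g,q):
    o,d=ray(f,p);a,b=ray(g,q);s=np.linalg.lstsq(np.c_[d,-b],a-o,rcond=None)[0]
    P,Q=o+d*s[0],a+b*s[1];return (P+Q)/2,np.linalg.norm(P-Q)
def proj(f,X):
    c=f["R"]@X+f["t"];return np.array([f["fx"]*c[0]/c[2]+f["cx"],f["fy"]*c[1]/c[2]+f["cy"]])
def hsv(f,lo,hi,roi):
    x,y,w,h=roi;m=cv2.inRange(cv2.cvtColor(f["image"],cv2.COLOR_BGR2HSV),lo,hi);k=np.zeros_like(m);k[y:y+h,x:x+w]=m[y:y+h,x:x+w];return k
def cen(m):
    v,u=np.nonzero(m);return np.array([u.mean(),v.mean()]),len(u),(u.min(),u.max(),v.min(),v.max())
E
python3 - <<'E'
from h import *
np.set_printoptions(precision=4,suppress=True)
T,S=load("top"),load("side")
zt=lambda u,v,x0=293,y0=203:((u+.5)/6+x0-.5,(v+.5)/6+y0-.5)
c=[plane(T,zt(*p),.008) for p in[(50,37),(353,55),(340,262),(37,243)]]
print("rack corners",np.array(c)[:,:2],"centre",np.mean(c,0),[np.linalg.norm(c[i]-c[i-1]) for i in range(4)])
# side-view rack corners, zoom 3.75
zs=lambda u,v:((u+.5)/3.75+270-.5,(v-300+.5)/3.75+180-.5)
c2=[plane(S,zs(*p),.008) for p in[(72,404),(228,404),(236,572),(62,573)]]
print("side rack",np.array(c2)[:,:2],np.mean(c2,0))
my=[hsv(f,(22,120,120),(35,255,255),r) for f,r in((T,(310,215,30,25)),(S,(295,185,30,30)))]
a=[cen(m) for m in my];print("tab",a,tri(T,a[0][0],S,a[1][0]))
mc=[hsv(f,(3,120,60),(15,255,255),r) for f,r in((T,(330,215,15,30)),(S,(285,200,40,45)))]
a=[cen(m) for m in mc];print("cu",a)
print("cu top centre@.05",plane(T,a[0][0],.05),"tri",tri(T,a[0][0],S,a[1][0]))
mb=hsv(T,(100,130,60),(125,255,255),(395,135,50,40));v,u=np.nonzero(mb)
r=cv2.minAreaRect(np.c_[u,v].astype(np.float32));b=cv2.boxPoints(r);B=np.array([plane(T,p,.155) for p in b]);print("blue",b,B[:,:2])
zc=lambda u,v:((u-400+.5)/2.73+360-.5,(v-300+.5)/2.727+225-.5)
c3=np.array([plane(S,zc(*p),.01) for p in[(515,487),(630,500),(628,577),(512,560)]])
print("cam base",c3[:,:2],c3.mean(0),[np.linalg.norm(c3[i]-c3[i-1]) for i in range(4)],np.arctan2(*(c3[1]-c3[0])[1::-1]),np.arctan2(*(c3[2]-c3[3])[1::-1]))
zq=lambda u,v:zt(u-400,v,376,135)
e=[plane(T,zq(*p),.13) for p in[(548,258),(672,290)]];print("ring",e,np.linalg.norm(e[0]-e[1]))
print("ring tri",tri(T,zq(610,273),S,zc(480,400)))
E
```

```text
rack corners [[ 0.5264  0.1131]
 [ 0.5188 -0.0515]
 [ 0.4069 -0.045 ]
 [ 0.4149  0.1183]] centre [0.4668 0.0337 0.008 ] [np.float64(0.11162513564583179), np.float64(0.16472317046381002), np.float64(0.11215027961051711), np.float64(0.1634490807955072)]
side rack [[ 0.4162  0.12  ]
 [ 0.526   0.1106]
 [ 0.5147 -0.0595]
 [ 0.407  -0.0511]] [0.466 0.03  0.008]
tab [(array([325.6667, 227.5714]), 21, (np.int64(321), np.int64(330), np.int64(227), np.int64(229))), (array([306.1316, 201.7105]), 38, (np.int64(305), np.int64(307), np.int64(195), np.int64(209)))] (array([0.4607, 0.0339, 0.0887]), np.float64(0.001825913119885701))
cu [(array([337.75  , 230.2083]), 24, (np.int64(337), np.int64(339), np.int64(222), np.int64(237))), (array([306.4776, 227.0299]), 67, (np.int64(297), np.int64(315), np.int64(222), np.int64(234)))]
cu top centre@.05 [ 0.456  -0.0053  0.05  ] tri (array([ 0.4569, -0.0056,  0.0432]), np.float64(0.0011231947893036323))
blue [[407.4717 163.849 ]
 [412.9434 144.6981]
 [425.4906 148.283 ]
 [420.0189 167.4339]] [[ 0.6509 -0.206 ]
 [ 0.7093 -0.2229]
 [ 0.6989 -0.2603]
 [ 0.6406 -0.2433]]
cam base [[ 0.6464 -0.1966]
 [ 0.7303 -0.2166]
 [ 0.7073 -0.2847]
 [ 0.6287 -0.2632]] [ 0.6782 -0.2403  0.01  ] [np.float64(0.068932959504952), np.float64(0.08617616286803866), np.float64(0.0718427166447996), np.float64(0.08148355259843827)] -0.23376883150373795 -0.26610843347521523
ring [array([ 0.6133, -0.1888,  0.13  ]), array([ 0.5979, -0.2512,  0.13  ])] 0.06421115377484606
ring tri (array([ 0.605 , -0.2199,  0.1298]), np.float64(0.002364908803637643))
```

```bash
python3 -m crank '[{"claw":1,"offset":[0,0,-0.007],"twist":[0,0,-0.1156]},{"claw":1,"offset":[0,0,-0.007],"twist":[0,0,-0.1156]},{"claw":1,"offset":[0,0,-0.007],"twist":[0,0,-0.1156]},{"claw":1,"offset":[0,0,-0.007],"twist":[0,0,-0.1156]},{"claw":1,"offset":[0,0,-0.007],"twist":[0,0,-0.1156]},{"claw":1,"offset":[0,0,-0.007],"twist":[0,0,-0.1156]},{"claw":1,"offset":[0,0,-0.007],"twist":[0,0,-0.1156]},{"claw":1,"offset":[0,0,-0.007],"twist":[0,0,-0.1156]},{"claw":1,"offset":[0,0,-0.007],"twist":[0,0,-0.1156]},{"claw":1,"offset":[0,0,-0.007],"twist":[0,0,-0.1156]}]'
python3 -m crank '[{"claw":1,"offset":[0,0,0],"twist":[0,0,-0.1156]},{"claw":1,"offset":[0,0,0],"twist":[0,0,0]},{"claw":1,"offset":[0,0,0],"twist":[0,0,0]}]'
```

```text
clock: 0.93
tcp_pos: [0.1404, -0.5572, 0.2618]
tcp_rot: [0.762, 0.647, 0.0, -0.0]
force: [0.1, -0.0, -0.4]
finger_gap: 0.0001
grasp_force: 0.0
clock: 1.18
tcp_pos: [0.1404, -0.5573, 0.2615]
tcp_rot: [0.726, 0.687, 0.0, -0.0]
force: [0.5, 0.1, 0.5]
finger_gap: 0.0003
grasp_force: 0.0
```

```bash
python3 -m crank '[{"claw":1,"offset":[0.015,0.024,0],"twist":[0,0,0]},{"claw":1,"offset":[0.03,0.024,0],"twist":[0,0,0]},{"claw":1,"offset":[0.03,0.024,0],"twist":[0,0,0]},{"claw":1,"offset":[0.03,0.024,0],"twist":[0,0,0]},{"claw":1,"offset":[0.03,0.024,0],"twist":[0,0,0]},{"claw":1,"offset":[0.03,0.024,0],"twist":[0,0,0]},{"claw":1,"offset":[0.03,0.024,0],"twist":[0,0,0]},{"claw":1,"offset":[0.03,0.024,0],"twist":[0,0,0]},{"claw":1,"offset":[0.03,0.024,0],"twist":[0,0,0]},{"claw":1,"offset":[0.03,0.024,0],"twist":[0,0,0]}]'
python3 -m crank '[{"claw":1,"offset":[0.03,0,0],"twist":[0,0,0]},{"claw":1,"offset":[0.03,0,0],"twist":[0,0,0]},{"claw":1,"offset":[0.03,0,0],"twist":[0,0,0]},{"claw":1,"offset":[0.03,0,0],"twist":[0,0,0]},{"claw":1,"offset":[0.03,0,0],"twist":[0,0,0]},{"claw":1,"offset":[0.03,0,0],"twist":[0,0,0]},{"claw":1,"offset":[0.03,0,0],"twist":[0,0,0]},{"claw":1,"offset":[0.03,0,0],"twist":[0,0,0]},{"claw":1,"offset":[0.03,0,0],"twist":[0,0,0]},{"claw":1,"offset":[0.03,0,0],"twist":[0,0,0]}]'
python3 -m crank '[{"claw":1,"offset":[0.02,0.003,0],"twist":[0,0,0]},{"claw":1,"offset":[0,0,0],"twist":[0,0,0]},{"claw":1,"offset":[0,0,0],"twist":[0,0,0]},{"claw":1,"offset":[0,0,0],"twist":[0,0,0]}]'
```

```text
clock: 2.02
tcp_pos: [0.3957, -0.2837, 0.2616]
tcp_rot: [0.726, 0.687, -0.0, -0.0]
force: [1.2, 0.7, 0.6]
finger_gap: -0.0001
grasp_force: 0.0
clock: 2.85
tcp_pos: [0.4102, 0.0155, 0.2616]
tcp_rot: [0.726, 0.687, -0.0, -0.0]
force: [0.3, -0.3, 0.8]
finger_gap: 0.0002
grasp_force: 0.0
clock: 3.18
tcp_pos: [0.4145, 0.0334, 0.2617]
tcp_rot: [0.726, 0.688, -0.0, -0.0]
force: [-0.7, -0.8, 0.6]
finger_gap: 0.0004
grasp_force: 0.0
```

```bash
python3 -m crank '[{"claw":1,"offset":[0,0,0.025],"twist":[0,0,0]},{"claw":1,"offset":[0,0,0.025],"twist":[0,0,0]},{"claw":1,"offset":[0,0,0.025],"twist":[0,0,0]},{"claw":1,"offset":[0,0,0.025],"twist":[0,0,0]},{"claw":1,"offset":[0,0,0.025],"twist":[0,0,0]},{"claw":1,"offset":[0,0,0.025],"twist":[0,0,0]},{"claw":1,"offset":[0,0,0.025],"twist":[0,0,0]},{"claw":1,"offset":[0,0,0],"twist":[0,0,0]},{"claw":1,"offset":[0,0,0],"twist":[0,0,0]}]'
python3 -m crank '[{"claw":1,"offset":[0,0.01,0],"twist":[0,0,0]},{"claw":1,"offset":[0,0.01,0],"twist":[0,0,0]},{"claw":1,"offset":[0,0.006,0],"twist":[0,0,0]},{"claw":1,"offset":[0,0.006,-0.0005],"twist":[0,0,0]},{"claw":1,"offset":[0,0.006,-0.001],"twist":[0,0,0]},{"claw":1,"offset":[0,0.006,-0.001],"twist":[0,0,0]},{"claw":1,"offset":[0,0.006,-0.001],"twist":[0,0,0]},{"claw":1,"offset":[0,0.006,-0.001],"twist":[0,0,0]}]'
python3 - <<'E'
from rig import arm
import cv2,numpy as np
f=arm.grab_frame("side");cv2.imwrite("pics/s1.png",cv2.resize(f["image"][120:280,230:430],(750,600),interpolation=cv2.INTER_CUBIC))
E
```

```text
clock: 3.93
tcp_pos: [0.4131, 0.033, 0.0862]
tcp_rot: [0.726, 0.687, -0.001, -0.001]
force: [0.1, -0.1, 0.2]
finger_gap: -0.0002
grasp_force: 0.0
clock: 4.6
tcp_pos: [0.4714, 0.0309, 0.0916]
tcp_rot: [0.725, 0.688, -0.0, 0.0]
force: [0.5, -0.3, 0.0]
finger_gap: 0.0
grasp_force: 0.0
```

View pics/s1.png

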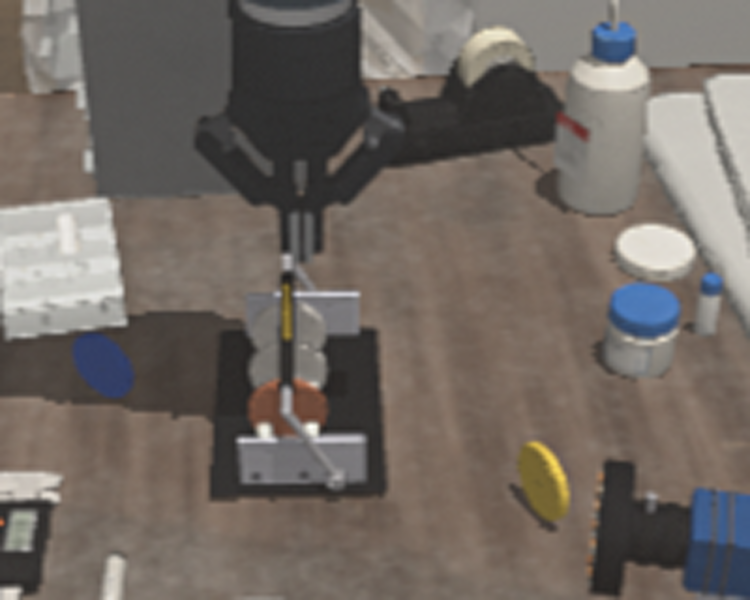

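The bar is still closed: the tab is at crop (287,310), while the fingertips end at about (300,262), above or behind it. I'll check where the tips really are.

Run:
```python
from h import *
from rig import arm
print(arm.state()["tcp_pos"])
S=arm.grab_frame("side");T=arm.grab_frame("top")
np.savez("pics/side1.npz",**S);np.savez("pics/top1.npz",**T)
X=arm.state()["tcp_pos"]
print("proj tcp",(proj(S,X)-[230,120])*3.75,proj(S,X),proj(T,X))
s=cv2.resize(S["image"][150:250,260:360],(400,400),interpolation=cv2.INTER_CUBIC)
p=proj(S,X);cv2.circle(s,tuple(int(v) for v in (p-[260,150])*4),4,(0,0,255),1)
t=cv2.resize(T["image"][190:260,290:360],(400,400),interpolation=cv2.INTER_CUBIC)
cv2.imwrite("pics/c1.png",np.hstack([s,t]))
```

```text
[0.47293284 0.03075075 0.09193987]
proj tcp [303.64906466 304.63713275] [310.97308391 201.23656873] [326.70231367 224.39750341]
```

View pics/c1.png

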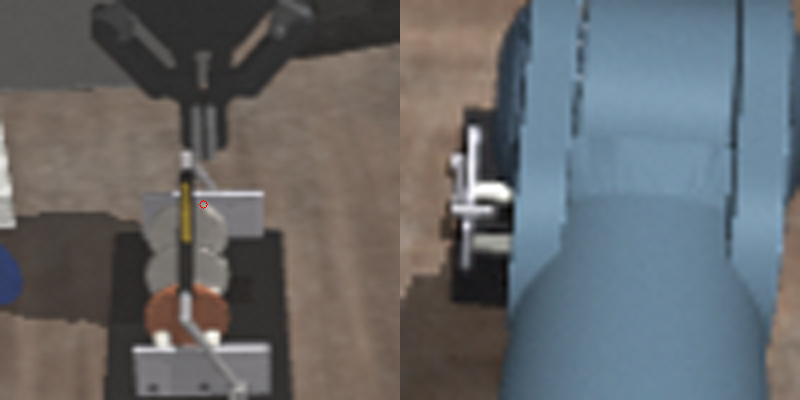

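The TCP projects to crop (204,204), but the visible tips end at about (205,155). They are therefore either about 35 mm higher or 48 mm farther away than reported. I'll check before pushing by retreating and lowering beside the rails.

```bash
python3 -m crank '[{"claw":1,"offset":[0,-0.02,0],"twist":[0,0,0]},{"claw":1,"offset":[0,-0.02,0],"twist":[0,0,0]},{"claw":1,"offset":[0,-0.022,0],"twist":[0,0,0]},{"claw":1,"offset":[0,0,0.015],"twist":[0,0,0]},{"claw":1,"offset":[0,0,0.015],"twist":[0,0,0]},{"claw":1,"offset":[0,0,0.015],"twist":[0,0,0]},{"claw":1,"offset":[0,0,0.015],"twist":[0,0,0]},{"claw":1,"offset":[0,0,0],"twist":[0,0,0]},{"claw":1,"offset":[0,0,0],"twist":[0,0,0]}]'
python3 - <<'E'
from h import *
from rig import arm
st=arm.state();print(st["joint_pos"],np.arctan2(*st["tcp_pos"][1::-1]))
S=arm.grab_frame("side");X=st["tcp_pos"]
s=cv2.resize(S["image"][120:270,240:390],(600,600),interpolation=cv2.INTER_CUBIC)
print(proj(S,X))
for P,c in((X,(0,0,255)),(X+[0,0,.035],(0,255,0)),(X+[0,0,.073],(255,0,255))):
    cv2.circle(s,tuple(int(v) for v in (proj(S,P)-[240,120])*4),4,c,1)
cv2.imwrite("pics/c2.png",s)
E
```

```text
clock: 5.5
tcp_pos: [0.4074, 0.0342, 0.0311]
tcp_rot: [0.725, 0.688, -0.001, -0.001]
force: [1.0, 0.3, 0.1]
finger_gap: 0.0001
grasp_force: 0.0
[-7.15274174e-02  1.81146275e-01 -6.36955239e-01  7.55176730e-01
 -6.72025545e-05  1.55164746e+00] 0.08386813957342011
[285.409227   221.43013462]
```

View pics/c2.png

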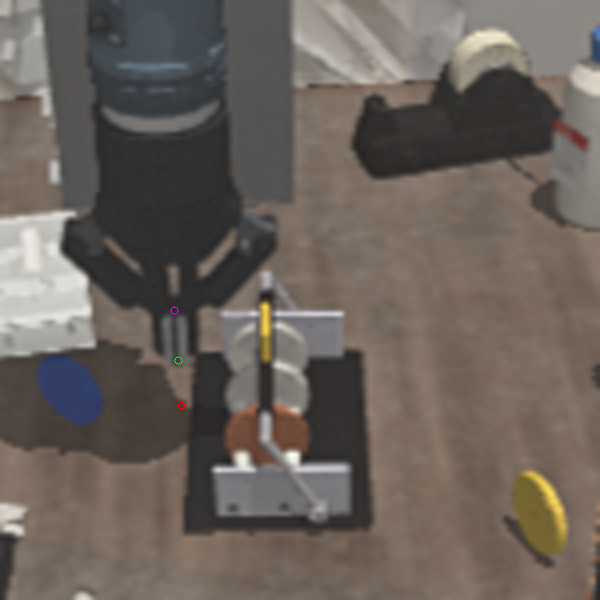

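The visible tips end at crop (175,358), which still fits either hypothesis. I'll touch the bare bench next to the rack and read the force to find the true tip height.

```bash
python3 -m crank '[{"claw":1,"offset":[0,-0.02,0],"twist":[0,0,0]},{"claw":1,"offset":[0,0,0.01],"twist":[0,0,0]},{"claw":1,"offset":[0,0,0.008],"twist":[0,0,0]},{"claw":1,"offset":[0,0,0.003],"twist":[0,0,0]},{"claw":1,"offset":[0,0,0],"twist":[0,0,0]},{"claw":1,"offset":[0,0,0],"twist":[0,0,0]}]'
python3 -m crank '[{"claw":1,"offset":[0,0,0.003],"twist":[0,0,0]},{"claw":1,"offset":[0,0,0.003],"twist":[0,0,0]},{"claw":1,"offset":[0,0,0],"twist":[0,0,0]}]'
python3 -m crank '[{"claw":1,"offset":[0,0,0.002],"twist":[0,0,0]},{"claw":1,"offset":[0,0,0.002],"twist":[0,0,0]},{"claw":1,"offset":[0,0,0],"twist":[0,0,0]}]'
```

```text
clock: 6.05
tcp_pos: [0.3895, 0.0351, 0.0108]
tcp_rot: [0.725, 0.688, 0.0, 0.0]
force: [0.5, -0.5, -0.4]
finger_gap: -0.0003
grasp_force: 0.0
clock: 6.3
tcp_pos: [0.3888, 0.0352, 0.0041]
tcp_rot: [0.725, 0.688, -0.0, -0.0]
force: [0.1, 0.3, 0.4]
finger_gap: 0.0003
grasp_force: 0.0
clock: 6.55
tcp_pos: [0.3886, 0.0352, 0.0001]
tcp_rot: [0.725, 0.688, -0.0, -0.0]
force: [0.2, -0.3, -0.2]
finger_gap: -0.0002
grasp_force: 0.0
```

```bash
python3 -m crank '[{"claw":1,"offset":[0,0,0.002],"twist":[0,0,0]},{"claw":1,"offset":[0,0,0],"twist":[0,0,0]}]'
python3 - <<'E'
from h import *
from rig import arm
st=arm.state();print(st["tcp_pos"],st["force"])
S=arm.grab_frame("side");X=st["tcp_pos"]
s=cv2.resize(S["image"][140:260,240:360],(600,600),interpolation=cv2.INTER_CUBIC)
for P,c in((X,(0,0,255)),(X+[0,0,.035],(0,255,0))):
    cv2.circle(s,tuple(int(v) for v in (proj(S,P)-[240,140])*5),4,c,1)
cv2.imwrite("pics/c3.png",s)
E
```

```text
clock: 6.72
tcp_pos: [0.3887, 0.0352, -0.0018]
tcp_rot: [0.725, 0.688, -0.0, -0.0]
force: [0.1, 0.2, 0.1]
finger_gap: -0.0002
grasp_force: 0.0
[ 0.38868357  0.03518445 -0.00178215] [0.08428412 0.23450513 0.14621249]
```

View pics/c3.png

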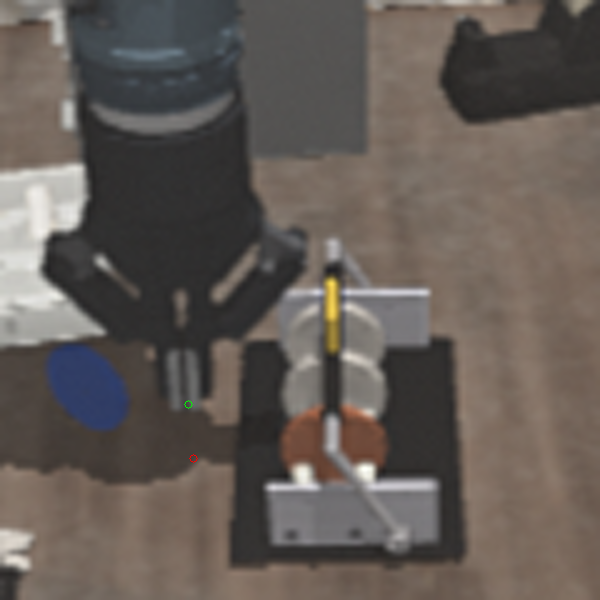

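The TCP now reads 2 mm below the bench with zero force, so the real tips are higher than reported. I'll keep probing to contact.

```bash
python3 -m crank '[{"claw":1,"offset":[0,0,0.004],"twist":[0,0,0]},{"claw":1,"offset":[0,0,0.004],"twist":[0,0,0]},{"claw":1,"offset":[0,0,0.004],"twist":[0,0,0]},{"claw":1,"offset":[0,0,0],"twist":[0,0,0]}]' | sed -n '2p;4p'
for i in 1 ; do python3 -m crank '[{"claw":1,"offset":[0,0,0.003],"twist":[0,0,0]},{"claw":1,"offset":[0,0,0.003],"twist":[0,0,0]},{"claw":1,"offset":[0,0,0],"twist":[0,0,0]}]'| sed -n '2p;4p'; done
python3 -m crank '[{"claw":1,"offset":[0,0,0.002],"twist":[0,0,0]},{"claw":1,"offset":[0,0,0.002],"twist":[0,0,0]},{"claw":1,"offset":[0,0,0],"twist":[0,0,0]}]'| sed -n '2p;4p'
```

```text
tcp_pos: [0.388, 0.0352, -0.0144]
force: [0.0, 0.5, 0.2]
tcp_pos: [0.3885, 0.0352, -0.02]
force: [-1.5, -1.1, 0.1]
tcp_pos: [0.3886, 0.0352, -0.0238]
force: [-0.3, 0.1, -0.2]
```

```bash
python3 -m crank '[{"claw":1,"offset":[0,0,0.002],"twist":[0,0,0]},{"claw":1,"offset":[0,0,0.002],"twist":[0,0,0]},{"claw":1,"offset":[0,0,0],"twist":[0,0,0]}]'| sed -n '2p;4p'
python3 -m crank '[{"claw":1,"offset":[0,0,0.001],"twist":[0,0,0]},{"claw":1,"offset":[0,0,0.001],"twist":[0,0,0]},{"claw":1,"offset":[0,0,0],"twist":[0,0,0]}]'| sed -n '2p;4p'
```

```text
tcp_pos: [0.3886, 0.0352, -0.0278]
force: [0.2, 1.1, -0.1]
tcp_pos: [0.3888, 0.0352, -0.0297]
force: [0.2, 0.4, 0.1]
```

```bash
python3 -m crank '[{"claw":1,"offset":[0,0,0.001],"twist":[0,0,0]},{"claw":1,"offset":[0,0,0.001],"twist":[0,0,0]},{"claw":1,"offset":[0,0,0],"twist":[0,0,0]}]'| sed -n '2p;4p'
python3 - <<'E'
from h import *
from rig import arm
X=arm.state()["tcp_pos"];S=arm.grab_frame("side");np.savez("pics/side3.npz",**S)
g=cv2.cvtColor(S["image"],cv2.COLOR_BGR2GRAY)
print(proj(S,X),proj(S,X*[1,1,0]))
print(g[212:246,268:288:2])
E
```

```text
tcp_pos: [0.3887, 0.0352, -0.0317]
force: [-0.6, 0.7, -0.1]
[279.38157183 240.66472719] [278.58958812 231.20637694]
[[ 48  48  48  45  80  58  47  46  45  47]
 [ 48  49  46  46  76  58  45  47  48  47]
 [ 47  49  47  47  52  54  46  48  45  50]
 [ 47  48  48  48  44  46  48  47  48  47]
 [ 47  48  48  47  45  46  47  48  47  46]
 [ 53  48  48  46  44  48  47  46  59  66]
 [ 66  53  47  47  46  48  46  47  99 112]
 [ 68  61  48  50  56  60  47  54 116 117]
 [ 66  62  48  69  75  86  54  50 114 114]
 [ 66  63  47  83  89  96  62  46 113 113]
 [ 67  63  48  80  88  95  65  45 109 110]
 [ 67  65  49  79  88  87  67  46 108 107]
 [ 68  65  54  79  90  87  72  48 104 100]
 [ 69  65  53  70  91  87  75  44  66  74]
 [ 68  68  52  68  90  86  84  44  63  60]
 [ 67  65  54  60  93  81  87  47  63  60]
 [ 68  63  57  62  93  80  88  51  63  58]
 [ 68  63  60  68  95  76  93  61  64  59]
 [ 69  64  61  72  98  75  92  63  64  58]
 [ 68  63  64  67  83  65  76  65  64  57]
 [ 67  63  63  66  66  65  64  77  63  58]
 [ 67  64  64  65  66  66  69 113  77  66]
 [ 68  64  66  66  66  64  90 116 111  91]
 [ 67  64  64  63  72  77 106 110 108  90]
 [ 66  65  76  75  98 113 103 108 106  89]
 [ 80  76 111 111 113 109  98 106 106  91]
 [119 108 108 107 108 103  99 107 108  89]
 [114 108 104 105 106 104  99 108 111  78]
 [113 102 101 103 107 102  97 109 112  76]
 [114 104 100 102 107 102  96 107 111  77]
 [112 105 101 102 107 103  95 105 109  80]
 [111 105 103 102 105 102  95 107 109  76]
 [113 103 102 105 107 103  97 105 108  55]
 [111 102 104 105 106 104  98 105 109  53]]
```

The tips now end at row 230.5, and the bench point under the TCP projects to row 231. So the true tip height is the reported z plus about 32 mm, with no lateral offset. One more probe for contact, then I'll back off to push height.

```bash
python3 -m crank '[{"claw":1,"offset":[0,0,0.001],"twist":[0,0,0]},{"claw":1,"offset":[0,0,0],"twist":[0,0,0]}]'| sed -n '2p;4p'
python3 -m crank '[{"claw":1,"offset":[0,0,0.001],"twist":[0,0,0]},{"claw":1,"offset":[0,0,0],"twist":[0,0,0]}]'| sed -n '2p;4p'
```

```text
tcp_pos: [0.3889, 0.0352, -0.0326]
force: [0.0, 0.9, -0.1]
tcp_pos: [0.3888, 0.0352, -0.0337]
force: [0.7, 0.4, -0.4]
```

```bash
python3 -m crank '[{"claw":1,"offset":[0,0,0.001],"twist":[0,0,0]},{"claw":1,"offset":[0,0,0],"twist":[0,0,0]}]'| sed -n '2p;4p'
python3 -m crank '[{"claw":1,"offset":[0,0,0.001],"twist":[0,0,0]},{"claw":1,"offset":[0,0,0],"twist":[0,0,0]}]'| sed -n '2p;4p'
```

```text
tcp_pos: [0.3888, 0.0352, -0.0347]
force: [-0.5, 1.0, -0.6]
tcp_pos: [0.3888, 0.0352, -0.0357]
force: [0.6, 0.0, 0.5]
```

```bash
python3 -m crank '[{"claw":1,"offset":[0,0,0.0015],"twist":[0,0,0]},{"claw":1,"offset":[0,0,0],"twist":[0,0,0]}]'| sed -n '2p;4p'
python3 -m crank '[{"claw":1,"offset":[0,0,0.0015],"twist":[0,0,0]},{"claw":1,"offset":[0,0,0],"twist":[0,0,0]}]'| sed -n '2p;4p'
python3 - <<'E'
from h import *
from rig import arm
X=arm.state()["tcp_pos"];S=arm.grab_frame("side")
g=cv2.cvtColor(S["image"],cv2.COLOR_BGR2GRAY)
print(g[226:238,268:288:2])
E
```

```text
tcp_pos: [0.3887, 0.0352, -0.0372]
force: [0.1, -0.6, -0.3]
tcp_pos: [0.3888, 0.0352, -0.0387]
force: [-0.0, -0.2, 0.2]
[[ 69  66  53  67  92  86  80  50  60  64]
 [ 68  65  54  60  93  81  87  46  59  60]
 [ 68  63  55  61  94  80  87  48  64  59]
 [ 68  65  56  60  95  77  90  46  63  58]
 [ 68  64  58  60  99  76  92  49  65  58]
 [ 68  63  59  60 100  75  95  58  65  57]
 [ 67  64  64  69  99  67  95  64  63  57]
 [ 67  63  63  67  88  63  79  77  75  66]
 [ 67  65  66  66  69  63  74 113 111  92]
 [ 66  66  65  65  65  72 106 112 109  89]
 [ 67  65  62  70  78  92 105 108 105  90]
 [ 80  75  74  91 115 108  99 106 106  91]]
```

```bash
python3 -m crank '[{"claw":1,"offset":[0,0,0.0015],"twist":[0,0,0]},{"claw":1,"offset":[0,0,0],"twist":[0,0,0]}]'| sed -n '2p;4p'
python3 -m crank '[{"claw":1,"offset":[0,0,0.0015],"twist":[0,0,0]},{"claw":1,"offset":[0,0,0],"twist":[0,0,0]}]'| sed -n '2p;4p'
```

```text
tcp_pos: [0.389, 0.0352, -0.0393]
force: [-2.2, 0.0, 12.2]
tcp_pos: [0.3891, 0.0351, -0.0394]
force: [-9.5, 1.4, 33.8]
```

Contact is at a reported z of -0.039, so true tip z = reported z + 0.039. Now I'll raise to push height and swing the bar.

```bash
python3 -m crank '[{"claw":1,"offset":[0,0,-0.018],"twist":[0,0,0]},{"claw":1,"offset":[0,0,-0.018],"twist":[0,0,0]},{"claw":1,"offset":[0,0,-0.018],"twist":[0,0,0]},{"claw":1,"offset":[0,0,-0.018],"twist":[0,0,0]},{"claw":1,"offset":[0,0,-0.018],"twist":[0,0,0]},{"claw":1,"offset":[0,0.013,0],"twist":[0,0,0]},{"claw":1,"offset":[0,0.013,0],"twist":[0,0,0]},{"claw":1,"offset":[0,0.013,0],"twist":[0,0,0]},{"claw":1,"offset":[0,0.013,0],"twist":[0,0,0]}]'| sed -n '2p;4p'
python3 -m crank '[{"claw":1,"offset":[0,0.006,-0.0005],"twist":[0,0,0]},{"claw":1,"offset":[0,0.006,-0.0005],"twist":[0,0,0]},{"claw":1,"offset":[0,0.006,-0.001],"twist":[0,0,0]},{"claw":1,"offset":[0,0.006,-0.001],"twist":[0,0,0]},{"claw":1,"offset":[0,0.006,-0.001],"twist":[0,0,0]}]'| sed -n '2p;4p'
python3 -m crank '[{"claw":1,"offset":[0,0.007,0],"twist":[0,0,0]},{"claw":1,"offset":[0,0.007,0],"twist":[0,0,0]},{"claw":1,"offset":[0,0.007,0],"twist":[0,0,0]},{"claw":1,"offset":[0,0.007,0],"twist":[0,0,0]},{"claw":1,"offset":[0,0.007,0],"twist":[0,0,0]},{"claw":1,"offset":[0,0.007,0],"twist":[0,0,0]},{"claw":1,"offset":[0,0.007,0],"twist":[0,0,0]}]'| sed -n '2p;4p'
python3 -m crank '[{"claw":1,"offset":[0,0,-0.02],"twist":[0,0,0]},{"claw":1,"offset":[0,0,-0.03],"twist":[0,0,0]},{"claw":1,"offset":[0,0,-0.03],"twist":[0,0,0]},{"claw":0,"offset":[0,-0.03,-0.02],"twist":[0,0,0]},{"claw":0,"offset":[0,-0.03,0],"twist":[0,0,0]},{"claw":0,"offset":[0,0,0],"twist":[0,0,0]},{"claw":0,"offset":[0,0,0],"twist":[0,0,0]},{"claw":0,"offset":[0,0,0],"twist":[0,0,0]}]'| sed -n '2p;4,5p'
python3 - <<'E'
from h import *
from rig import arm
S=arm.grab_frame("side");np.savez("pics/side4.npz",**S)
cv2.imwrite("pics/c4.png",cv2.resize(S["image"][130:270,240:400],(800,600)[:1]+(700-100,),interpolation=cv2.INTER_CUBIC))
E
```

```text
tcp_pos: [0.4414, 0.0324, 0.0486]
force: [0.0, -0.2, -0.5]
tcp_pos: [0.4708, 0.0309, 0.0524]
force: [-0.2, 0.7, -0.3]
tcp_pos: [0.5204, 0.0283, 0.0524]
force: [-0.3, 0.8, 0.2]
tcp_pos: [0.4605, 0.0314, 0.1525]
force: [0.5, 0.5, 1.1]
finger_gap: 0.0604
```

View pics/c4.png

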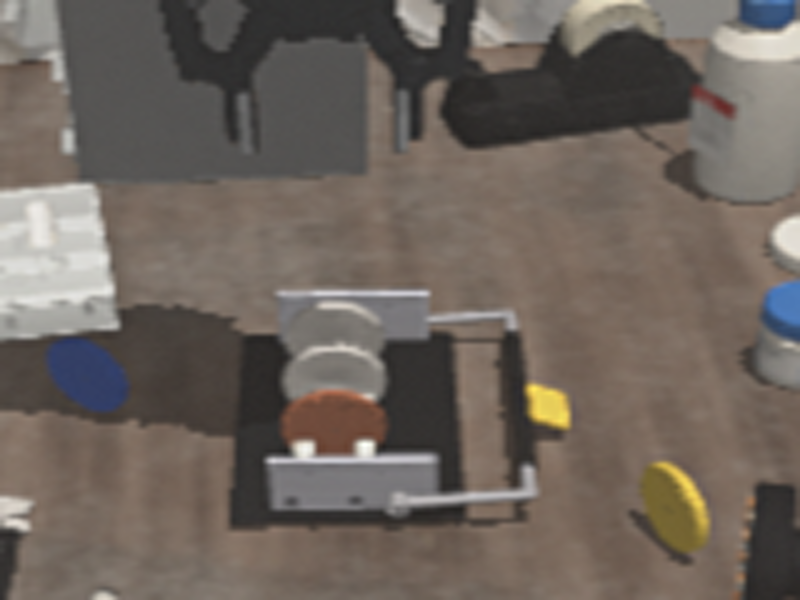

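The bar is at its open stop: sleeve at crop (515,405), tab at (548,405). The copper disc is exposed at (335,422). Now I'll refine its centre.

Run:
```python
from h import *
from rig import arm
S=load("side",4)
m=hsv(S,(3,100,50),(16,255,255),(285,210,40,40));v,u=np.nonzero(m)
w={r:(u[v==r].min(),u[v==r].max()) for r in np.unique(v)};print(w)
r=[(a+b)/2 for a,b in w.values() if b-a>15];c=np.mean(r);print(c)
top=v.min()
for row in(227,228,229,230): print(row,plane(S,(c,row),.037))
for y in(0,-.003,-.006,-.009): print(y,proj(S,np.array([.4585,y,.062])),proj(S,np.array([.4585,y-.003,.037])))
print(arm.state()["tcp_pos"],arm.state()["finger_gap"])
```

```text
{np.int64(221): (np.int64(303), np.int64(309)), np.int64(222): (np.int64(301), np.int64(311)), np.int64(223): (np.int64(299), np.int64(313)), np.int64(224): (np.int64(298), np.int64(314)), np.int64(225): (np.int64(297), np.int64(315)), np.int64(226): (np.int64(297), np.int64(316)), np.int64(227): (np.int64(296), np.int64(316)), np.int64(228): (np.int64(297), np.int64(316)), np.int64(229): (np.int64(297), np.int64(316)), np.int64(230): (np.int64(297), np.int64(316)), np.int64(231): (np.int64(297), np.int64(316)), np.int64(232): (np.int64(297), np.int64(316)), np.int64(233): (np.int64(304), np.int64(309)), np.int64(234): (np.int64(304), np.int64(309)), np.int64(235): (np.int64(304), np.int64(309))}
306.3333333333333
227 [0.45735685 0.0018036  0.037     ]
228 [ 0.45717177 -0.00187289  0.037     ]
229 [ 0.45698775 -0.00552817  0.037     ]
230 [ 0.45680479 -0.00916244  0.037     ]
0 [306.58533759 219.36568336] [306.91320996 228.27544753]
-0.003 [306.65009456 220.17238257] [306.97796466 229.09352293]
-0.006 [306.7151621  220.98295059] [307.04302618 229.91547449]
-0.009 [306.78054245 221.79741529] [307.10839669 230.74132983]
[0.46086701 0.03135819 0.15246348] 0.0674254122364366
```

```bash
python3 -m crank '[{"claw":0,"offset":[-0.0188,-0.0005,0],"twist":[0,0,0]},{"claw":0,"offset":[-0.0187,-0.0004,0],"twist":[0,0,0]},{"claw":0,"offset":[0,0,0.025],"twist":[0,0,0]},{"claw":0,"offset":[0,0,0.025],"twist":[0,0,0]},{"claw":0,"offset":[0,0,0.02],"twist":[0,0,0]},{"claw":0,"offset":[0,0,0],"twist":[0,0,0]},{"claw":0,"offset":[0,0,0],"twist":[0,0,0]}]'| sed -n '2,5p'
python3 -m crank '[{"claw":0,"offset":[0,0,0.015],"twist":[0,0,0]},{"claw":0,"offset":[0,0,0.015],"twist":[0,0,0]},{"claw":0,"offset":[0,0,0.015],"twist":[0,0,0]},{"claw":0,"offset":[0,0,0.015],"twist":[0,0,0]},{"claw":0,"offset":[0,0,0.015],"twist":[0,0,0]},{"claw":0,"offset":[0,0,0.015],"twist":[0,0,0]},{"claw":0,"offset":[0,0,0.015],"twist":[0,0,0]},{"claw":0,"offset":[0,0,0],"twist":[0,0,0]},{"claw":0,"offset":[0,0,0],"twist":[0,0,0]}]'| sed -n '2,5p'
python3 - <<'E'
from h import *
from rig import arm
S=arm.grab_frame("side")
cv2.imwrite("pics/c5.png",cv2.resize(S["image"][150:270,240:400],(800,600),interpolation=cv2.INTER_CUBIC))
E
```

```text
tcp_pos: [0.4564, -0.0059, 0.0815]
tcp_rot: [0.725, 0.688, -0.001, -0.001]
force: [-1.4, -0.0, 0.9]
finger_gap: 0.0856
tcp_pos: [0.4578, -0.006, -0.0218]
tcp_rot: [0.725, 0.688, 0.0, 0.0]
force: [0.7, 0.1, 0.4]
finger_gap: 0.0855
```

View pics/c5.png

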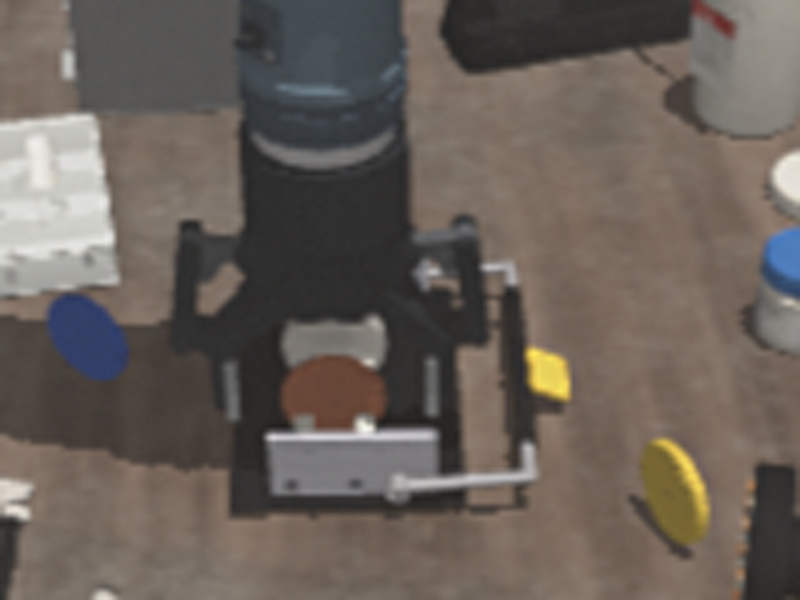

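The fingers straddle the copper disc symmetrically: inner pads at crop columns 240 and 425, disc centre at 335. Pad height is right, so I'll close.

```bash
python3 -m crank '[{"claw":1,"offset":[0,0,0],"twist":[0,0,0]},{"claw":1,"offset":[0,0,0],"twist":[0,0,0]},{"claw":1,"offset":[0,0,0],"twist":[0,0,0]},{"claw":1,"offset":[0,0,0],"twist":[0,0,0]},{"claw":1,"offset":[0,0,0],"twist":[0,0,0]},{"claw":1,"offset":[0,0,0],"twist":[0,0,0]},{"claw":1,"offset":[0,0,0],"twist":[0,0,0]},{"claw":1,"offset":[0,0,0],"twist":[0,0,0]},{"claw":1,"offset":[0,0,0],"twist":[0,0,0]}]'
python3 -m crank '[{"claw":1,"offset":[0,0,-0.005],"twist":[0,0,0]},{"claw":1,"offset":[0,0,-0.01],"twist":[0,0,0]},{"claw":1,"offset":[0,0,-0.01],"twist":[0,0,0]},{"claw":1,"offset":[0,0,-0.01],"twist":[0,0,0]},{"claw":1,"offset":[0,0,-0.01],"twist":[0,0,0]},{"claw":1,"offset":[0,0,-0.01],"twist":[0,0,0]},{"claw":1,"offset":[0,0,-0.015],"twist":[0,0,0]},{"claw":1,"offset":[0,0,-0.015],"twist":[0,0,0]},{"claw":1,"offset":[0,0,-0.008],"twist":[0,0,0]},{"claw":1,"offset":[0,0,0],"twist":[0,0,0]}]'
```

```text
clock: 14.38
tcp_pos: [0.4581, -0.0061, -0.0214]
tcp_rot: [0.725, 0.688, 0.001, 0.001]
force: [-0.2, 0.4, 6.6]
finger_gap: 0.0473
grasp_force: 60.6
clock: 15.22
tcp_pos: [0.4584, -0.0061, 0.0724]
tcp_rot: [0.725, 0.688, 0.001, 0.001]
force: [0.3, -0.2, -0.1]
finger_gap: 0.0472
grasp_force: 61.7
```

```bash
python3 - <<'E'
from h import *
from rig import arm
X=arm.state()["tcp_pos"];S=arm.grab_frame("side")
m=hsv(S,(3,100,50),(16,255,255),(270,130,80,110));n,l,st,c=cv2.connectedComponentsWithStats(m);i=1+np.argmax(st[1:,4])
print(st[i],c[i]);C=np.array([X[0],X[1],.131])
print([proj(S,C+d) for d in([-.025,-.003,0],[.025,-.003,0],[0,-.003,.025],[0,-.003,-.025])])
E
python3 -m crank '[{"claw":1,"offset":[0,0,0],"twist":[0,0,-0.06]},{"claw":1,"offset":[0,0,0],"twist":[0,0,-0.12]},{"claw":1,"offset":[0,0,0],"twist":[0,0,-0.12]},{"claw":1,"offset":[0,0,0],"twist":[0,0,-0.12]},{"claw":1,"offset":[0,0,0],"twist":[0,0,-0.12]},{"claw":1,"offset":[0,0,0],"twist":[0,0,-0.12]},{"claw":1,"offset":[0,0,0],"twist":[0,0,-0.12]},{"claw":1,"offset":[0,0,0],"twist":[0,0,-0.12]},{"claw":1,"offset":[0,0,0],"twist":[0,0,-0.12]},{"claw":1,"offset":[0,0,0],"twist":[0,0,-0.12]}]'
python3 -m crank '[{"claw":1,"offset":[0,0,0],"twist":[0,0,-0.12]},{"claw":1,"offset":[0,0,0],"twist":[0,0,-0.1]},{"claw":1,"offset":[0,0,0],"twist":[0,0,0]},{"claw":1,"offset":[0,0,0],"twist":[0,0,0]},{"claw":1,"offset":[0,0,0],"twist":[0,0,0]}]'
```

```text
[295 189  21  18 290] [305.18965517 197.26896552]
[array([294.83995107, 198.71592023]), array([317.08185554, 197.58573116]), array([305.68665329, 189.06764293]), array([306.26622711, 206.95956932])]
clock: 16.1
tcp_pos: [0.4558, -0.0058, 0.0692]
tcp_rot: [0.236, 0.972, -0.0, -0.001]
force: [0.1, -0.6, -1.8]
finger_gap: 0.0469
grasp_force: 61.7
clock: 16.52
tcp_pos: [0.4564, -0.0059, 0.0699]
tcp_rot: [0.132, 0.991, -0.0, -0.001]
force: [0.5, -0.3, -1.0]
finger_gap: 0.0468
grasp_force: 61.7
```

```bash
python3 -m crank '[{"claw":1,"offset":[-0.002,-0.0025,-0.0015],"twist":[0,0,0]},{"claw":1,"offset":[-0.0105,-0.0205,0],"twist":[0,0,0]},{"claw":1,"offset":[-0.0105,-0.0205,0],"twist":[0,0,0]},{"claw":1,"offset":[-0.0105,-0.0205,0],"twist":[0,0,0]},{"claw":1,"offset":[-0.0105,-0.0205,0],"twist":[0,0,0]},{"claw":1,"offset":[-0.0105,-0.0205,0],"twist":[0,0,0]},{"claw":1,"offset":[-0.0105,-0.0205,0],"twist":[0,0,0]},{"claw":1,"offset":[-0.0105,-0.0205,0],"twist":[0,0,0]},{"claw":1,"offset":[-0.0105,-0.0205,0],"twist":[0,0,0]},{"claw":1,"offset":[-0.002,-0.0025,0],"twist":[0,0,0]}]'
python3 -m crank '[{"claw":1,"offset":[0,0,0],"twist":[0,0,0]},{"claw":1,"offset":[0,0,0],"twist":[0,0,0]},{"claw":1,"offset":[0,0,0],"twist":[0,0,0]},{"claw":1,"offset":[0,0,0],"twist":[0,0,0]},{"claw":1,"offset":[0,0,0],"twist":[0,0,0]},{"claw":1,"offset":[0,0,0],"twist":[0,0,0]}]'
python3 - <<'E'
from h import *
from rig import arm
st=arm.state();X=st["tcp_pos"];print(st["joint_pos"],np.abs(st["dq"]).max())
S=arm.grab_frame("side");T=arm.grab_frame("top")
C=X+[0,0,.0586]
m=hsv(S,(3,100,50),(16,255,255),(280,200,100,100));n,l,sts,c=cv2.connectedComponentsWithStats(m);i=1+np.argmax(sts[1:,4]);print("cu",sts[i],c[i],"expected",proj(S,C))
s=cv2.resize(S["image"][190:340,310:470],(800,600)[:1]+(600,),interpolation=cv2.INTER_CUBIC)
sc=np.array([5,4.0]);a=-.26;ax=np.array([np.cos(a),np.sin(a),0]);V=np.array([.497,-.1915,.13])
q=lambda P:tuple(int(v) for v in (proj(S,P)-[310,190])*sc)
cv2.line(s,q(V),q(V+.11*ax),(0,255,0),1);cv2.circle(s,q(C),4,(255,0,255),1)
lat=np.array([-ax[1],ax[0],0]);
cv2.polylines(s,[np.array([q(V+.11*ax+.034*(np.cos(t)*lat+np.sin(t)*np.array([0,0,1]))) for t in np.linspace(0,6.28,40)])],True,(0,255,255),1)
cv2.imwrite("pics/c6.png",s)
E
```

```text
clock: 17.35
tcp_pos: [0.4993, -0.1963, 0.0723]
tcp_rot: [0.133, 0.991, -0.001, 0.001]
force: [-0.1, -0.4, -2.0]
finger_gap: 0.0468
grasp_force: 61.8
clock: 17.85
tcp_pos: [0.4978, -0.1913, 0.0721]
tcp_rot: [0.131, 0.991, 0.0, -0.0]
force: [0.4, 0.3, -1.3]
finger_gap: 0.0476
grasp_force: 61.8
[-4.85862772e-01  3.60917525e-01 -2.63724377e-01  9.46260984e-01
 -2.90598655e-05 -2.23581777e-01] 0.0039777364652028805Traceback (most recent call last):
  File "<stdin>", line 6, in <module>
    return _wrapfunc(a, 'argmax', axis=axis, out=out, **kwds)
    return bound(*args, **kwds)
ValueError: attempt to get argmax of an empty sequence
```

Run:
```python
from h import *
from rig import arm
st=arm.state();X=st["tcp_pos"]
S=arm.grab_frame("side");np.savez("pics/side6.npz",**S)
C=X+[0,0,.0586];print(C,proj(S,C))
m=hsv(S,(0,60,30),(18,255,255),(300,190,100,90));print(cen(m) if m.any() else None)
s=cv2.resize(S["image"][190:310,310:470],(800,600),interpolation=cv2.INTER_CUBIC)
a=-.26;ax=np.array([np.cos(a),np.sin(a),0]);V=np.array([.497,-.1915,.13]);z=np.array([0,0,1.]);lat=np.array([-ax[1],ax[0],0])
q=lambda P:tuple(int(v) for v in (proj(S,P)-[310,190]+.5)*5)
ring=lambda c,r,col:cv2.polylines(s,[np.array([q(c+r*(np.cos(t)*lat+np.sin(t)*z)) for t in np.linspace(0,6.28,40)])],True,col,1)
cv2.line(s,q(V),q(V+.11*ax),(0,255,0),1);ring(V+.11*ax,.034,(0,255,255));ring(C,.025,(255,0,255))
cv2.imwrite("pics/c6.png",s)
```

```text
[ 0.49787535 -0.19158122  0.13065595] [331.357589   253.83197709]
(array([364.20076796, 234.74986286]), 1823, (np.int64(300), np.int64(399), np.int64(190), np.int64(279)))
```

View pics/c6.png

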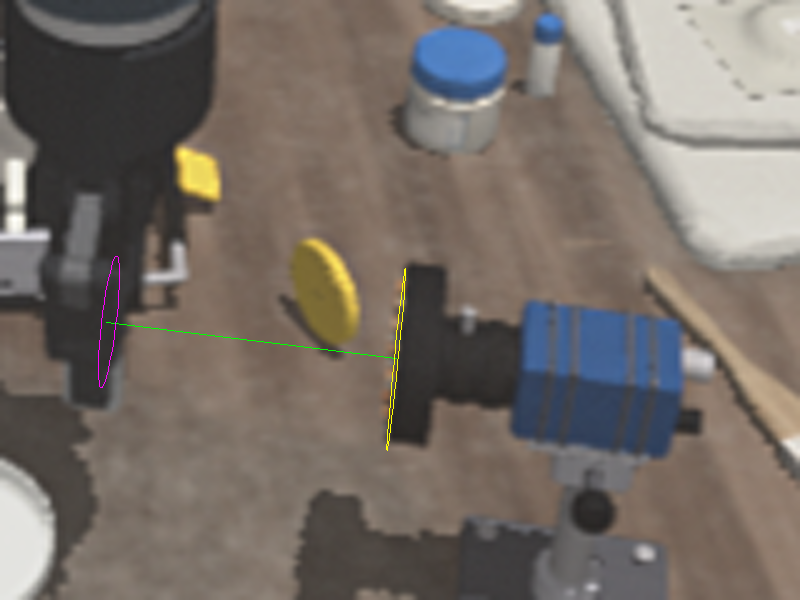

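The ring overlay matches the ring light to about 1 px, centred near crop (397,357). The held disc is centred at about (108,322) on the lens axis, with the near finger in front of it. The bar tab at (198,175) is still open. The arm is still, so I'll hand in.

```bash
python3 -c "
from rig import arm
s=arm.state();print(s['tcp_pos'],s['grasp_force'],s['clock']);print(arm.finish_job())"
```

```text
[ 0.49789809 -0.19169508  0.07206404] 61.82929515838623 18.0
the job is handed in; nothing more can be done
None
```

I handed the job in at 18 s: the retaining bar is at its open stop and the copper disc is held by its rim about 110 mm in front of the ring light, on the lens axis by my measurements; a finger hid the disc in the last picture, so its final tilt wasn't seen directly.

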